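# Fetch the paperweight from behind the seals

### The job

The brass paperweight lies at the back of the brocade tray with three stone seals standing in front of it. Stand all three seals on the green felt mat, only then take out the paperweight and lay it flat and squarely along the middle of the red band across the head of the proof sheet, and after that stand each seal back in the very stall of the tray it came from. Keep the seals upright, set everything down gently without dropping it, and leave the paste pot, the gift box and the graver where they are.

Things in the scene. Friction and masses are not known exactly. Their poses are not given: they have to be found in the camera images.
- tray: Fixed brocade tray, slate-blue silk floor, 140 (x) by 182 (y) mm, rim 18 mm high; origin: centre of its underside, z up. Three stalls, 46 by 46 mm inside, centred at x = -41 mm, y = -50, 0, +50 mm in its frame; stall floor 6 mm above the origin, partition tops 16 mm. Behind them (x = -18 to +64 mm) is the paperweight's bay, floor 10 mm above the origin. Turned up to 0.3 rad.
- felt_mat: Fixed green felt mat, 210 (x) by 110 (y) by 3 mm, the side area for the seals. Origin: centre of its underside. It lies left or right of the tray, the proof sheet on the other side.
- proof_sheet: Fixed cream proof sheet, 210 (x) by 160 (y) by 3 mm. Origin: centre of its underside; z up. A solid red band 34 mm deep runs along y across its head, centred at x = +80 mm, y = 0 in the sheet's frame; the lower part bears a thin red frame and a small square red print.
- paperweight: Loose brass bar, 26 (x) by 130 (y, its long axis) by 16 mm, about 0.45 kg, both ends alike. Origin: centre of its underside. At the start it lies along the tray's y in its bay, about 13 mm behind (+x of) the seals, too close and low to be grasped across its width while they stand there; some 45 mm of the bay is free behind it.
- seal_cream: Loose cream stone seal standing upright, 30 by 30 mm square, body 72 mm high with a small knob up to 92 mm, about 0.2 kg. Origin: centre of its underside; z up. At the start it stands in one of the three stalls: that stall is its own.
- seal_red: Loose red-brown round stone seal standing upright, diameter 30 mm, body 72 mm high with a rounded knob up to 92 mm, about 0.17 kg. Origin: centre of its underside; z up. At the start it stands in one of the three stalls: that stall is its own.
- seal_green: Loose dark green oblong stone seal standing upright, 34 (x) by 26 (y) mm, body 72 mm high with an arched top up to 90 mm, about 0.21 kg. Origin: centre of its underside; z up. At the start it stands in one of the three stalls: that stall is its own. Its x axis starts within 0.15 rad of the tray's, as does the cream seal's.
- paste_pot: Bystander, loose: white round ink-paste pot with blue lid, diameter 74 mm, 36 mm high, beyond the tray. Origin: centre of its underside.
- gift_box: Bystander, loose: closed brocade gift box, 60 by 100 by 45 mm, beyond the tray to the left. Origin: centre of its underside.
- graver: Bystander, loose: steel graver with black grip, 150 mm long (its x axis), 12 mm wide, 10 mm high, lying beyond the tray to the right. Origin: centre of its underside.
Things that resemble listed ones, but are neither listed nor needed, are in the scene too. There is more than one size of the paperweight; the job needs the middle-sized.

How it is judged:
By the outcome, as a careful person would: the job done as asked, in the order asked, and still so for the second after the job is handed in, with the robot touching nothing.
It also fails if it takes over 136 s, if anything falls off the work surface, if the arm or the gripper's body presses on something with over 40 N, if the wrist force passes 120 N, or if a joint passes its speed limit or range.

### The arm

A 6-joint arm with a two-finger parallel gripper is mounted at the origin on the work surface. World frame = base frame: x ahead of the robot, y to its left, z up, the work surface at z = 0. Lengths are in m, angles in rad, forces in N, time in s.
With the tool pointing down it reaches from about 0.3 to 1 m from the base axis. Payload 5.1 kg.
Tool frame: the origin (TCP) lies on the centre line of the jaws, within the pads' length; the fingertips stand 11 mm ahead of it and the grasp point (between the pads) lies 8 mm behind it; z points along the fingers, y is the line along which they close (so a half turn about z gives the same grasp; the last joint's range is limited). The gripper opens to 95 mm and grips with 3 to 60 N. Pads are 20 mm wide; open, the fingers measure 119 mm over their backs; the gripper's body (75 mm by 180 mm) begins 59 mm behind the grasp point.
Start: joints at [-1.269, 0.124, 1.65, -0, 1.367, -0.083], TCP at [0.244, -0.602, 0.226] pointing down, gripper open.
Joint ranges: [-2.61, 2.61], [-1.02, 2.33], [0.03, 2.71], [-1.35, 4.49], [0.32, 2.68], [-2.91, 2.91]. Speed limits (rad/s): [2.57, 2.57, 3.14, 3.14, 3.14, 3.14].

### API

Orientations are given as [roll, pitch, yaw] about the fixed x, y, z axes, in that order (R = Rz(yaw) Ry(pitch) Rx(roll)).
In Python, from bench import r gives the robot as it stands. The module is installed in compiled form; this text tells all that it offers.
- The arm moves only by the shell command python3 -m pendant 'ROWS'. ROWS is JSON, a list of rows, each a list of 3 entries, a list of its own where there are three numbers: the shift along the tool's x, y, z normalised to -1 to 1, where 1 is 2.5 cm, then the turn about the tool's z normalised to -1 to 1, where 1 is 0.08 rad, then the closure, from -1 (fully open) to 1 (shut). In form: [[[x, y, z], twist, grip], ...]. A call has exactly 5 rows; each row shifts and turns the commanded pose from where the row before left it, along the tool's axes as they then stand; what a row does not reach is not made up. A row lasts 1/10 s, in which the tool goes at most 50 mm and 8.59 degrees, less where a joint would pass 70% of its speed; a pose out of reach is approached as far as the arm can. A call with a number of a shift or a turn outside -1 to 1 is refused whole. A call with a gripper value outside its range is refused whole. The fingers move at their own pace and stop on an object; the grip force is fixed at half the most. Time passes only in rows, so rows that do not move let the fingers close, or fill a call up. It gives the time, the measured TCP pose, the force, the opening and the grip force at its end, in the units of the state.
- r.get_obs(): the state, without advancing time (a new reading comes with each control period).
- r.snapshot(name): name is "scene" or "top"; returns a dict with "color" (400x640x3 uint8, red, green, blue), "fx", "fy", "cx", "cy" (pixels), "T" (4x4, takes a point from camera to world coordinates). Camera axes: x right, y up, looking along -z (the intrinsics and any distortion apply to the point x, -y, -z); pixel columns grow to the right and rows downward; lengths in m; the calibration is good to about 2 mm. A picture is of the moment at which its call begins. There is no depth.
- r.sign_off(): hands the job in; it is judged then, once.
The state is a dict: "time_s": time; "qpos": joint angles; "qvel": joint speeds; "effort": joint torques, N m; "ee_pos": TCP position; "tcp_rot": TCP orientation; "ft_force": force on the tool from outside, world axes, zero at the start; "torque": the same for the moment, N m; "width": finger opening in m; "gripper_force": force on a finger pad.
Only numpy, scipy, OpenCV 4.12 (cv2) and the standard library are available. Lean on these libraries where they do the work, as an engineer would, in place of code of your own. Each camera call takes 0.05 s, during which the arm holds its last target. There are 200 camera calls.

## Working session

There is one attempt and no reset: what is moved stays moved. The work goes in short steps, Python scripts to look and compute and a shell command to move; the robot and the scene stay as the last step left them, time stands still between calls to the robot, and variables do not carry over. Pictures are saved under pics/ and viewed, at most 14 in all, crops included, and the job is handed in when it is done.

```bash
mkdir -p pics; python3 - <<'E'
from bench import r
import cv2,numpy as np
for n in ["top","scene"]:
    s=r.snapshot(n); cv2.imwrite(f"pics/{n}0.png",s["color"][:,:,::-1])
    print(n,{k:s[k] for k in s if k not in("color",)})
o=r.get_obs();print(o)
E
```

```text
top {'fx': 414.0669854931312, 'fy': 414.0669854931312, 'cx': 314.27626084601286, 'cy': 194.14031532550496, 'T': array([[ 5.73662310e-03,  9.80968862e-01, -1.94080352e-01,
         3.48252843e-01],
       [-9.99833443e-01,  2.26401964e-03, -1.81096892e-02,
         1.81146842e-04],
       [-1.73256395e-02,  1.94151915e-01,  9.80818462e-01,
         9.27022411e-01],
       [ 0.00000000e+00,  0.00000000e+00,  0.00000000e+00,
         1.00000000e+00]])}
scene {'fx': 391.02858008687565, 'fy': 391.02858008687565, 'cx': 320.99296368660737, 'cy': 212.64396918942754, 'T': array([[ 0.09431505, -0.5282927 ,  0.84380773,  1.28723839],
       [ 0.99545981,  0.03912726, -0.08676882, -0.05726014],
       [ 0.01282345,  0.84816029,  0.52958444,  0.5166569 ],
       [ 0.        ,  0.        ,  0.        ,  1.        ]])}
{'time_s': 0.1, 'qpos': array([-1.26861231e+00,  1.24436633e-01,  1.65150361e+00,  5.27852135e-05,
        1.36749402e+00, -8.26160882e-02]), 'qvel': array([-0.00224861, -0.00168626,  0.0005524 , -0.00160169,  0.00012613,
        0.0007114 ]), 'effort': array([ 9.69594548e-04, -4.18880975e+01, -3.61094785e+01,  7.77032808e-02,
        4.61703062e-02, -7.54344887e-05]), 'ee_pos': array([ 0.24380747, -0.60195606,  0.22453205]), 'tcp_rot': array([-3.13976159e+00, -2.03475892e-04,  3.84789216e-01]), 'ft_force': array([ 0.38301573, -0.04250751, -0.1076008 ]), 'torque': array([-0.05162902, -0.05519468,  0.01382124]), 'gripper_force': 0.0, 'width': 0.09490003516724207}
```

View pics/top0.png

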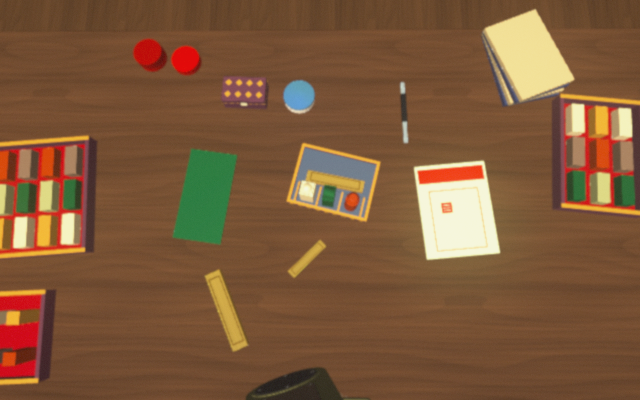

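View pics/scene0.png

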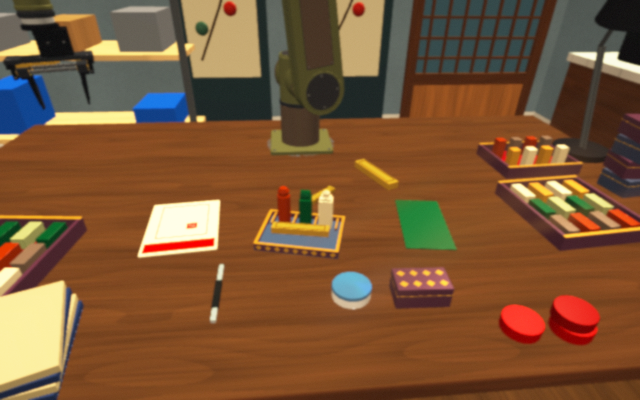

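```bash
cat > h.py <<'E'
import cv2,numpy as np
from bench import r
def ray(s,uv):
    u,v=uv; d=s["T"][:3,:3]@np.array([(u-s["cx"])/s["fx"],-(v-s["cy"])/s["fy"],-1]); return s["T"][:3,3],d
def onz(s,uv,z):
    o,d=ray(s,uv); return o+d*(z-o[2])/d[2]
def proj(s,p):
    q=s["T"][:3,:3].T@(np.asarray(p)-s["T"][:3,3]); return np.array([s["cx"]-s["fx"]*q[0]/q[2], s["cy"]+s["fy"]*q[1]/q[2]])
def tri(sa,ua,sb,ub):
    (o,d),(p,e)=ray(sa,ua),ray(sb,ub); t=np.linalg.lstsq(np.c_[d,-e],p-o,rcond=None)[0]
    a,b=o+d*t[0],p+e*t[1]; return (a+b)/2,np.linalg.norm(a-b)
def hsv(s): return cv2.cvtColor(s["color"],cv2.COLOR_RGB2HSV)
def box(m,roi):
    x0,y0,x1,y1=roi; k=np.zeros_like(m); k[y0:y1,x0:x1]=m[y0:y1,x0:x1]
    c=max(cv2.findContours(k,cv2.RETR_EXTERNAL,cv2.CHAIN_APPROX_NONE)[0],key=cv2.contourArea); return c
def rect(s,m,roi,z):
    c=box(m,roi)[:,0,:]; P=np.array([onz(s,p,z)[:2] for p in c.astype(float)])
    return cv2.minAreaRect((P*1000).astype(np.float32))
E
python3 - <<'E'
from h import *
s=r.snapshot("top");t=r.snapshot("scene")
H=hsv(s)
print("mat",rect(s,cv2.inRange(H,(50,100,40),(90,255,255)),(165,140,245,250),.003))
cr=cv2.inRange(H,(0,0,170),(179,90,255))|cv2.inRange(H,(0,100,120),(12,255,255))|cv2.inRange(H,(170,100,120),(179,255,255))
print("sheet",rect(s,cr,(405,150,510,270),.003))
red=cv2.inRange(H,(0,150,120),(10,255,255))|cv2.inRange(H,(170,150,120),(179,255,255))
print("band",rect(s,red,(405,155,510,190),.003))
br=cv2.inRange(H,(14,80,90),(32,255,255))
for n,roi,z in [("tray",(280,138,385,225),.018),("bar",(303,168,370,195),.026),("short",(280,235,335,282),.016),("long",(195,265,255,355),.016)]: 
    try: print(n,rect(s,br,roi,z))
    except Exception as e: print(n,e)
c=s["color"][135:230,275:395]; cv2.imwrite("pics/c1.png",cv2.resize(c,None,fx=6,fy=6,interpolation=2)[:,:,::-1])
c=t["color"][175:260,245:360]; cv2.imwrite("pics/c2.png",cv2.resize(c,None,fx=6,fy=6,interpolation=2)[:,:,::-1])
E
```

```text
mat ((528.350341796875, 266.705810546875), (108.5138168334961, 208.15078735351562), 81.97921752929688)
sheet ((498.48138427734375, -300.3548583984375), (213.21766662597656, 163.792236328125), 5.371342182159424)
band ((578.3931274414062, -293.24468994140625), (30.467281341552734, 146.2845458984375), 5.427751541137695)
tray ((553.989013671875, -40.47352600097656), (228.76351928710938, 161.56622314453125), 77.28058624267578)
bar ((545.5961303710938, -26.12432098388672), (129.8595428466797, 50.578800201416016), 78.43460845947266)
short ((389.17694091796875, 31.837331771850586), (30.730663299560547, 110.26976776123047), 44.971309661865234)
long ((283.9425048828125, 204.0582275390625), (191.42652893066406, 63.2471809387207), 20.696430206298828)
```

View pics/c1.png

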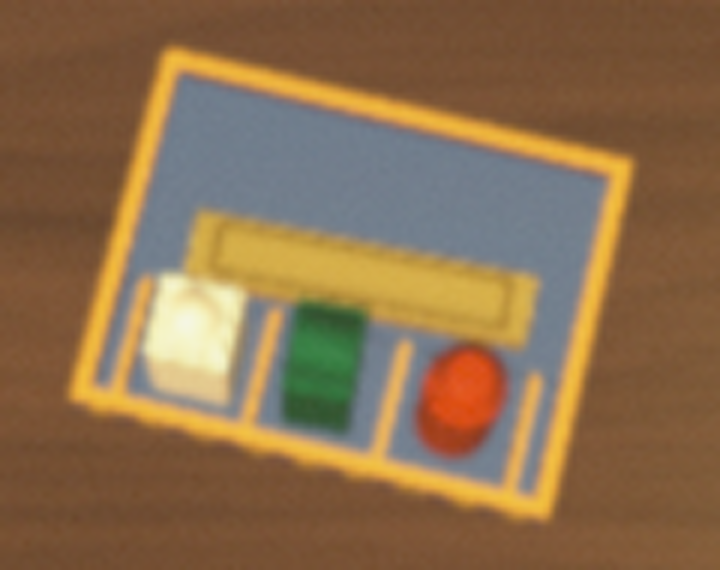

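View pics/c2.png

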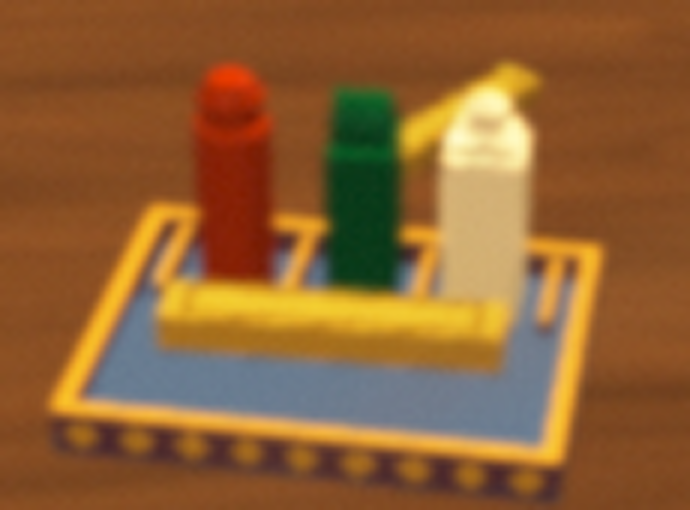

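```bash
python3 - <<'E'
from h import *
s=r.snapshot("top");t=r.snapshot("scene")
T=lambda x,y:(275+x/6-.42,135+y/6-.42); S=lambda x,y:(245+x/6-.42,175+y/6-.42)
Z=lambda P,z:np.array([onz(s,T(*p),z)[:2] for p in P])*1000
ZS=lambda P,z:np.array([onz(t,S(*p),z)[:2] for p in P])*1000
def rep(n,P): print(n,P.mean(0).round(1),[np.linalg.norm(P[i]-P[i-1]).round(1) for i in range(4)],[np.arctan2(*(P[i]-P[(i-1)])[::-1]).round(3) for i in range(4)])
rep("tray",Z([(168,47),(632,160),(548,520),(70,400)],.018))
rep("trayS",ZS([(150,203),(605,243),(563,463),(50,410)],.018))
rep("bar",Z([(203,210),(538,277),(524,348),(187,278)],.026))
rep("barS",ZS([(178,280),(508,300),(505,335),(158,317)],.026))
rep("cream",Z([(155,272),(248,290),(236,370),(143,352)],.078))
rep("green",Z([(290,303),(367,310),(355,408),(282,398)],.078))
print("redshoulder",Z([(463,388)],.078))
for n,a,b in [("cream",(195,315),(488,95)),("red",(470,375),(232,88))]: print(n,tri(s,T(*a),t,S(*b)))
E
```

```text
tray [558.2 -26.2] [np.float64(141.7), np.float64(181.6), np.float64(141.2), np.float64(182.2)] [np.float64(-0.249), np.float64(-1.819), np.float64(2.897), np.float64(1.325)]
trayS [555.9 -25.8] [np.float64(143.3), np.float64(185.8), np.float64(144.6), np.float64(183.6)] [np.float64(2.909), np.float64(1.332), np.float64(-0.248), np.float64(-1.817)]
bar [556.7 -29.2] [np.float64(26.7), np.float64(127.3), np.float64(27.5), np.float64(127.5)] [np.float64(-0.216), np.float64(-1.773), np.float64(2.935), np.float64(1.363)]
barS [557.9 -27.7] [np.float64(25.6), np.float64(125.9), np.float64(23.3), np.float64(129.0)] [np.float64(2.856), np.float64(1.387), np.float64(-0.16), np.float64(-1.738)]
cream [529.2  30.9] [np.float64(28.9), np.float64(33.3), np.float64(28.8), np.float64(33.1)] [np.float64(-0.133), np.float64(-1.765), np.float64(3.001), np.float64(1.379)]
green [517.3 -13.9] [np.float64(33.9), np.float64(27.0), np.float64(35.0), np.float64(25.6)] [np.float64(-0.08), np.float64(-1.662), np.float64(3.018), np.float64(1.435)]
redshoulder [[505.59578092 -62.23524851]]
cream (array([0.52715141, 0.03074834, 0.09752305]), np.float64(0.0008266562441193123))
red (array([ 0.50727   , -0.06348107,  0.09333658]), np.float64(0.00012796092025737713))
```

The top view shows the tray with cream, green and red seals from left to right. The middle-sized bar, which measures about 127 mm, lies behind them. The mat is at left and the sheet at right. First I turn the tool so that the jaws close along the tray's x axis.

```bash
cat >> h.py <<'E'
import sys
def to(x,y,z,yaw=None):  # mm; prints shift units in tool axes now, and twist units
    o=r.get_obs();p=o["ee_pos"]*1000;w=o["tcp_rot"][2];d=np.array([x,y,z])-p
    u=np.array([np.cos(w)*d[0]+np.sin(w)*d[1],np.sin(w)*d[0]-np.cos(w)*d[1],-d[2]])/25
    print("t",round(o["time_s"],1),"p",p.round(1),"rpy",o["tcp_rot"].round(3),"w",round(o["width"]*1e3,1),"F",o["ft_force"].round(1),"\n -> units",u.round(2),"twist",None if yaw is None else round(-(yaw-w)/.08,2))
if __name__=="__main__": to(*map(float,sys.argv[1:]))
E
python3 -m pendant '[[[0,0,0],-0.985,-1],[[0,0,0],-0.985,-1],[[0,0,0],-0.985,-1],[[0,0,0],-0.985,-1],[[0,0,0],-0.985,-1]]'
python3 -m pendant '[[[0,0,0],-0.985,-1],[[0,0,0],-0.985,-1],[[0,0,0],-0.985,-1],[[0,0,0],-0.985,-1],[[0,0,0],-0.985,-1]]'
python3 -m pendant '[[[0,0,0],-0.985,-1],[[0,0,0],-0.985,-1],[[0,0,0],-0.985,-1],[[0,0,0],0,-1],[[0,0,0],0,-1]]'
python3 h.py 528.5 31 220 1.41
```

```text
time_s: 0.8
ee_pos: [0.2439, -0.6024, 0.2256]
tcp_rot: [-3.141, -0.0, 0.782]
ft_force: [0.6, 0.8, -0.5]
width: 0.0951
gripper_force: 0.0
time_s: 1.3
ee_pos: [0.244, -0.6024, 0.2256]
tcp_rot: [-3.141, -0.0, 1.176]
ft_force: [-0.8, -0.6, -0.2]
width: 0.0949
gripper_force: 0.0
time_s: 1.8
ee_pos: [0.244, -0.6024, 0.2256]
tcp_rot: [-3.142, -0.0, 1.408]
ft_force: [0.5, 0.5, 0.6]
width: 0.0947
gripper_force: 0.0
t 1.8 p [ 244.  -602.4  225.6] rpy [-3.142 -0.     1.408] w 94.7 F [0.5 0.5 0.6] 
 -> units [26.85  7.11  0.22] twist -0.03
```

```bash

python3 -m pendant '[[[0.895,0.237,0],0,-1],[[0.895,0.237,0],0,-1],[[0.895,0.237,0],0,-1],[[0.895,0.237,0],0,-1],[[0.895,0.237,0],0,-1]]' >/dev/null
python3 -m pendant '[[[0.895,0.237,0],0,-1],[[0.895,0.237,0],0,-1],[[0.895,0.237,0],0,-1],[[0.895,0.237,0],0,-1],[[0.895,0.237,0],0,-1]]' >/dev/null
python3 -m pendant '[[[0.895,0.237,0],0,-1],[[0.895,0.237,0],0,-1],[[0.895,0.237,0],0,-1],[[0.895,0.237,0],0,-1],[[0.895,0.237,0],0,-1]]' >/dev/null
python3 -m pendant '[[[0.895,0.237,0],0,-1],[[0.895,0.237,0],0,-1],[[0.895,0.237,0],0,-1],[[0.895,0.237,0],0,-1],[[0.895,0.237,0],0,-1]]' >/dev/null
python3 -m pendant '[[[0.895,0.237,0],0,-1],[[0.895,0.237,0],0,-1],[[0.895,0.237,0],0,-1],[[0.895,0.237,0],0,-1],[[0.895,0.237,0],0,-1]]' >/dev/null
python3 -m pendant '[[[0.895,0.237,0],0,-1],[[0.895,0.237,0],0,-1],[[0.895,0.237,0],0,-1],[[0.895,0.237,0],0,-1],[[0.895,0.237,0],0,-1]]' 
python3 h.py 528.5 31 52 1.41
```

```text
time_s: 4.8
ee_pos: [0.5277, 0.0324, 0.2258]
tcp_rot: [3.141, -0.0, 1.408]
ft_force: [1.7, -0.2, -0.2]
width: 0.0947
gripper_force: 0.0
t 4.8 p [527.7  32.4 225.8] rpy [ 3.141 -0.     1.408] w 94.7 F [ 1.7 -0.2 -0.2] 
 -> units [-0.05  0.04  6.95] twist -0.03
```

```bash

python3 -m pendant '[[[-0.05,0.04,0.9],0,-1],[[0,0,0.9],0,-1],[[0,0,0.9],0,-1],[[0,0,0.9],0,-1],[[0,0,0.9],0,-1]]' >/dev/null
python3 -m pendant '[[[0,0,0.8],0,-1],[[0,0,0.7],0,-1],[[0,0,0.5],0,-1],[[0,0,0.3],0,-1],[[0,0,0.14],0,-1]]'
python3 -m pendant '[[[0,0,0],0,-1],[[0,0,0],0,0],[[0,0,0],0,0.2],[[0,0,0],0,1],[[0,0,0],0,1]]'
python3 -m pendant '[[[0,0,0],0,1],[[0,0,0],0,1],[[0,0,0],0,1],[[0,0,0],0,1],[[0,0,0],0,1]]'
python3 h.py 528.5 31 52 1.41
```

```text
time_s: 5.8
ee_pos: [0.528, 0.03, 0.0516]
tcp_rot: [-3.141, 0.0, 1.409]
ft_force: [0.0, 0.1, -0.4]
width: 0.095
gripper_force: 0.0
time_s: 6.3
ee_pos: [0.5285, 0.03, 0.0526]
tcp_rot: [3.141, -0.0, 1.409]
ft_force: [-0.5, -0.3, 0.3]
width: 0.0684
gripper_force: 0.0
time_s: 6.8
ee_pos: [0.5285, 0.03, 0.0523]
tcp_rot: [3.141, -0.0, 1.409]
ft_force: [1.0, -1.7, -0.4]
width: 0.0302
gripper_force: 29.5
t 6.8 p [528.5  30.   52.3] rpy [ 3.141 -0.     1.409] w 30.2 F [ 1.  -1.7 -0.4] 
 -> units [ 0.04 -0.01  0.01] twist -0.01
```

```bash

python3 -m pendant '[[[0,0,-0.2],0,1],[[0,0,-0.5],0,1],[[0,0,-0.8],0,1],[[0,0,-1],0,1],[[0,0,-1],0,1]]' >/dev/null
python3 -m pendant '[[[0,0,-0.9],0,1],[[0,0,-0.5],0,1],[[0,0,0],0,1],[[0,0,0],0,1],[[0,0,0],0,1]]'
python3 h.py 463.8 296 49 1.41
```

```text
time_s: 7.8
ee_pos: [0.5271, 0.0301, 0.1729]
tcp_rot: [-3.139, 0.0, 1.409]
ft_force: [0.8, 0.5, -1.2]
width: 0.0302
gripper_force: 29.5
t 7.8 p [527.1  30.1 172.9] rpy [-3.139  0.     1.409] w 30.2 F [ 0.8  0.5 -1.2] 
 -> units [10.09 -4.21  4.96] twist -0.01
```

```bash

python3 -m pendant '[[[0.42,-0.175,0],0,1],[[0.84,-0.35,0],0,1],[[0.84,-0.35,0],0,1],[[0.84,-0.35,0],0,1],[[0.84,-0.35,0],0,1]]' >/dev/null
python3 -m pendant '[[[0.84,-0.35,0],0,1],[[0.84,-0.35,0],0,1],[[0.84,-0.35,0],0,1],[[0.84,-0.35,0],0,1],[[0.84,-0.35,0],0,1]]' >/dev/null
python3 -m pendant '[[[0.84,-0.35,0],0,1],[[0.84,-0.35,0],0,1],[[0.42,-0.175,0],0,1],[[0,0,0],0,1],[[0,0,0],0,1]]' >/dev/null
python3 -m pendant '[[[0,0,0.4],0,1],[[0,0,0.9],0,1],[[0,0,0.9],0,1],[[0,0,0.9],0,1],[[0,0,0.7],0,1]]' >/dev/null
python3 -m pendant '[[[0,0,0.4],0,1],[[0,0,0.3],0,1],[[0,0,0.1],0,1],[[0,0,0],0,1],[[0,0,0],0,1]]'
python3 h.py 463.8 296 49 1.41
```

```text
time_s: 10.3
ee_pos: [0.4658, 0.296, 0.0606]
tcp_rot: [3.14, -0.001, 1.409]
ft_force: [-0.5, 0.3, -2.1]
width: 0.0302
gripper_force: 29.5
t 10.3 p [465.8 296.   60.6] rpy [ 3.140e+00 -1.000e-03  1.409e+00] w 30.2 F [-0.5  0.3 -2.1] 
 -> units [-0.01 -0.08  0.46] twist -0.01
```

```bash

python3 -m pendant '[[[0,0,0.15],0,1],[[0,0,0.15],0,1],[[0,0,0.08],0,1],[[0,0,0.04],0,1],[[0,0,0],0,1]]'
python3 -m pendant '[[[0,0,0.02],0,1],[[0,0,0.02],0,1],[[0,0,0.02],0,1],[[0,0,0],0,1],[[0,0,0],0,1]]'
```

```text
time_s: 10.8
ee_pos: [0.465, 0.2956, 0.0493]
tcp_rot: [-3.141, 0.0, 1.409]
ft_force: [-1.2, -0.9, -0.6]
width: 0.03
gripper_force: 29.5
time_s: 11.3
ee_pos: [0.4651, 0.2957, 0.0492]
tcp_rot: [-3.141, 0.001, 1.409]
ft_force: [-5.4, -3.5, 9.3]
width: 0.0304
gripper_force: 29.5
```

```bash

python3 -m pendant '[[[0,0,0],0,0.2],[[0,0,0],0,0],[[0,0,0],0,-0.26],[[0,0,0],0,-0.26],[[0,0,0],0,-0.26]]'
python3 -m pendant '[[[0,0,-0.5],0,-0.26],[[0,0,-0.9],0,-0.26],[[0,0,-1],0,-0.26],[[0,0,-1],0,-0.26],[[0,0,-1],0,-0.26]]' 
python3 -m pendant '[[[0,0,-0.4],-0.76,-0.26],[[0,0,0],0,-0.26],[[0,0,0],0,-0.26],[[0,0,0],0,-0.26],[[0,0,0],0,-0.26]]' 
python3 h.py 517.5 -14.5 52 1.47
python3 - <<'E'
from h import *
s=r.snapshot("top");t=r.snapshot("scene")
c=np.hstack([s["color"][130:270,160:300],s["color"][130:270,280:420]])
c=np.hstack([c,t["color"][170:310,320:460]])[:,:]
cv2.imwrite("pics/c3.png",cv2.resize(c,(800,267),interpolation=2)[:,:,::-1])
E
```

```text
time_s: 11.8
ee_pos: [0.4651, 0.2956, 0.0475]
tcp_rot: [-3.142, 0.0, 1.409]
ft_force: [0.4, 0.2, -0.6]
width: 0.059
gripper_force: 0.0
time_s: 12.3
ee_pos: [0.4652, 0.2957, 0.1597]
tcp_rot: [3.141, -0.001, 1.409]
ft_force: [0.8, 1.0, 0.3]
width: 0.0597
gripper_force: 0.0
time_s: 12.8
ee_pos: [0.4644, 0.2953, 0.1664]
tcp_rot: [-3.14, 0.001, 1.47]
ft_force: [0.0, 0.0, 0.3]
width: 0.0598
gripper_force: 0.0
t 12.8 p [464.4 295.3 166.4] rpy [-3.14e+00  1.00e-03  1.47e+00] w 59.8 F [0.  0.  0.3] 
 -> units [-12.12   3.36   4.58] twist -0.01
```

View pics/c3.png

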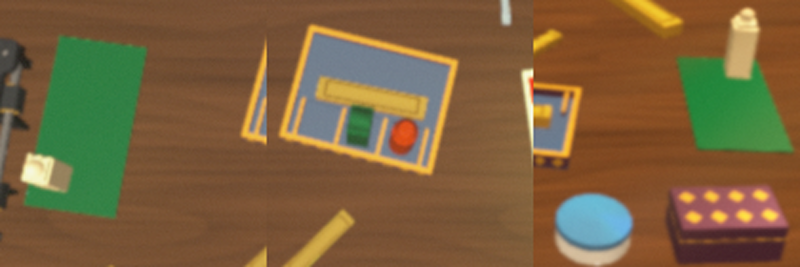

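The cream seal stands upright on the mat at about (45,172) in the crop. Next is the green seal.

```bash

python3 -m pendant '[[[-0.433,0.12,0],0,-0.26],[[-0.866,0.24,0],0,-0.26],[[-0.866,0.24,0],0,-0.26],[[-0.866,0.24,0],0,-0.26],[[-0.866,0.24,0],0,-0.26]]' >/dev/null
python3 -m pendant '[[[-0.866,0.24,0],0,-0.26],[[-0.866,0.24,0],0,-0.26],[[-0.866,0.24,0],0,-0.26],[[-0.866,0.24,0],0,-0.26],[[-0.866,0.24,0],0,-0.26]]' >/dev/null
python3 -m pendant '[[[-0.866,0.24,0],0,-0.26],[[-0.866,0.24,0],0,-0.26],[[-0.866,0.24,0],0,-0.26],[[-0.866,0.24,0],0,-0.26],[[-0.433,0.12,0],0,-0.26]]' >/dev/null
python3 -m pendant '[[[0,0,0],0,-0.26],[[0,0,0],0,-0.26],[[0,0,0],0,-0.26],[[0,0,0],0,-0.26],[[0,0,0],0,-0.26]]' >/dev/null
python3 h.py 517.5 -14.5 52 1.47
```

```text
t 14.9 p [518.1 -13.7 167.7] rpy [-3.142 -0.     1.471] w 60.2 F [-0.7 -0.3  0.2] 
 -> units [-0.03 -0.02  4.63] twist 0.01
```

```bash

python3 -m pendant '[[[-0.03,-0.02,0.5],0,-0.26],[[0,0,0.9],0,-0.26],[[0,0,0.9],0,-0.26],[[0,0,0.9],0,-0.26],[[0,0,0.8],0,-0.26]]' >/dev/null
python3 -m pendant '[[[0,0,0.4],0,-0.26],[[0,0,0.21],0,-0.26],[[0,0,0],0,-0.26],[[0,0,0],0,0],[[0,0,0],0,0.2]]'
python3 -m pendant '[[[0,0,0],0,1],[[0,0,0],0,1],[[0,0,0],0,1],[[0,0,0],0,1],[[0,0,0],0,1]]'
python3 -m pendant '[[[0,0,-0.2],0,1],[[0,0,-0.5],0,1],[[0,0,-0.8],0,1],[[0,0,-1],0,1],[[0,0,-1],0,1]]' >/dev/null
python3 -m pendant '[[[0,0,-0.9],0,1],[[0,0,-0.5],0,1],[[0,0,0],0,1],[[0,0,0],0,1],[[0,0,0],0,1]]'
python3 h.py 525.5 247 49 1.47
```

```text
time_s: 15.9
ee_pos: [0.5185, -0.0152, 0.0536]
tcp_rot: [3.139, 0.0, 1.47]
ft_force: [-0.3, -0.3, 0.0]
width: 0.0487
gripper_force: 0.0
time_s: 16.4
ee_pos: [0.5185, -0.0152, 0.0533]
tcp_rot: [3.139, 0.0, 1.47]
ft_force: [1.5, -0.6, 3.3]
width: 0.0346
gripper_force: 29.4
time_s: 17.4
ee_pos: [0.5165, -0.0149, 0.1731]
tcp_rot: [-3.138, -0.0, 1.47]
ft_force: [-0.2, 0.4, -1.7]
width: 0.0346
gripper_force: 29.4
t 17.4 p [516.5 -14.9 173.1] rpy [-3.138 -0.     1.47 ] w 34.6 F [-0.2  0.4 -1.7] 
 -> units [10.46 -0.7   4.96] twist -0.0
```

```bash

python3 -m pendant '[[[0.436,-0.029,0],0,1],[[0.872,-0.058,0],0,1],[[0.872,-0.058,0],0,1],[[0.872,-0.058,0],0,1],[[0.872,-0.058,0],0,1]]' >/dev/null
python3 -m pendant '[[[0.872,-0.058,0],0,1],[[0.872,-0.058,0],0,1],[[0.872,-0.058,0],0,1],[[0.872,-0.058,0],0,1],[[0.872,-0.058,0],0,1]]' >/dev/null
python3 -m pendant '[[[0.872,-0.058,0],0,1],[[0.872,-0.058,0],0,1],[[0.436,-0.029,0],0,1],[[0,0,0],0,1],[[0,0,0],0,1]]' >/dev/null
python3 -m pendant '[[[0,0,0.4],0,1],[[0,0,0.9],0,1],[[0,0,0.9],0,1],[[0,0,0.9],0,1],[[0,0,0.7],0,1]]' >/dev/null
python3 -m pendant '[[[0,0,0.4],0,1],[[0,0,0.3],0,1],[[0,0,0.1],0,1],[[0,0,0],0,1],[[0,0,0],0,1]]'
python3 h.py 525.5 247 50.3 1.47
```

```text
time_s: 19.9
ee_pos: [0.5273, 0.2472, 0.0609]
tcp_rot: [3.14, -0.001, 1.47]
ft_force: [-0.4, 0.2, -1.1]
width: 0.0343
gripper_force: 29.4
t 19.9 p [527.3 247.2  60.9] rpy [ 3.14e+00 -1.00e-03  1.47e+00] w 34.3 F [-0.4  0.2 -1.1] 
 -> units [-0.02 -0.07  0.42] twist -0.0
```

```bash

python3 -m pendant '[[[0,0,0.15],0,1],[[0,0,0.12],0,1],[[0,0,0.08],0,1],[[0,0,0.03],0,1],[[0,0,0],0,1]]'
python3 -m pendant '[[[0,0,0.02],0,1],[[0,0,0.02],0,1],[[0,0,0.01],0,1],[[0,0,0],0,1],[[0,0,0],0,1]]'
```

```text
time_s: 20.4
ee_pos: [0.5266, 0.247, 0.0504]
tcp_rot: [-3.142, -0.0, 1.47]
ft_force: [1.5, 0.3, -2.3]
width: 0.0343
gripper_force: 29.4
time_s: 20.9
ee_pos: [0.5268, 0.247, 0.0503]
tcp_rot: [-3.141, 0.0, 1.47]
ft_force: [-3.2, -1.8, 6.2]
width: 0.0346
gripper_force: 29.4
```

```bash

python3 -m pendant '[[[0,0,0],0,0.2],[[0,0,0],0,0],[[0,0,0],0,-0.26],[[0,0,0],0,-0.26],[[0,0,0],0,-0.26]]'
python3 -m pendant '[[[0,0,-0.5],0,-0.26],[[0,0,-0.9],0,-0.26],[[0,0,-1],0,-0.26],[[0,0,-1],0,-0.26],[[0,0,-1],0,-0.26]]' >/dev/null
python3 -m pendant '[[[0,0,-0.4],0,-0.26],[[0,0,0],0,-0.26],[[0,0,0],0,-0.26],[[0,0,0],0,-0.26],[[0,0,0],0,-0.26]]' 
python3 h.py 506.3 -63 52 1.47
```

```text
time_s: 21.4
ee_pos: [0.5266, 0.247, 0.049]
tcp_rot: [-3.142, 0.0, 1.47]
ft_force: [-0.4, 0.2, -0.3]
width: 0.0588
gripper_force: 0.0
time_s: 22.4
ee_pos: [0.5258, 0.2466, 0.1674]
tcp_rot: [-3.139, 0.001, 1.47]
ft_force: [0.2, -1.2, 0.1]
width: 0.0601
gripper_force: 0.0
t 22.4 p [525.8 246.6 167.4] rpy [-3.139e+00  1.000e-03  1.470e+00] w 60.1 F [ 0.2 -1.2  0.1] 
 -> units [-12.4    0.47   4.62] twist -0.0
```

```bash

python3 -m pendant '[[[-0.443,0.017,0],0,-0.26],[[-0.886,0.034,0],0,-0.26],[[-0.886,0.034,0],0,-0.26],[[-0.886,0.034,0],0,-0.26],[[-0.886,0.034,0],0,-0.26]]' >/dev/null
python3 -m pendant '[[[-0.886,0.034,0],0,-0.26],[[-0.886,0.034,0],0,-0.26],[[-0.886,0.034,0],0,-0.26],[[-0.886,0.034,0],0,-0.26],[[-0.886,0.034,0],0,-0.26]]' >/dev/null
python3 -m pendant '[[[-0.886,0.034,0],0,-0.26],[[-0.886,0.034,0],0,-0.26],[[-0.886,0.034,0],0,-0.26],[[-0.886,0.034,0],0,-0.26],[[-0.443,0.017,0],0,-0.26]]' >/dev/null
python3 -m pendant '[[[0,0,0],0,-0.26],[[0,0,0],0,-0.26],[[0,0,0],0,-0.26],[[0,0,0],0,-0.26],[[0,0,0],0,-0.26]]' >/dev/null
python3 h.py 506.3 -63 52 1.47
```

```text
t 24.4 p [507.3 -62.1 169.1] rpy [-3.142 -0.     1.471] w 60.1 F [ 0.5 -1.2  0.4] 
 -> units [-0.04 -0.04  4.69] twist 0.01
```

```bash

python3 -m pendant '[[[-0.04,-0.04,0.5],0,-0.26],[[0,0,0.9],0,-0.26],[[0,0,0.9],0,-0.26],[[0,0,0.9],0,-0.26],[[0,0,0.8],0,-0.26]]' >/dev/null
python3 -m pendant '[[[0,0,0.4],0,-0.26],[[0,0,0.24],0,-0.26],[[0,0,0],0,-0.26],[[0,0,0],0,0],[[0,0,0],0,0.2]]'
python3 -m pendant '[[[0,0,0],0,1],[[0,0,0],0,1],[[0,0,0],0,1],[[0,0,0],0,1],[[0,0,0],0,1]]'
python3 -m pendant '[[[0,0,-0.2],0,1],[[0,0,-0.5],0,1],[[0,0,-0.8],0,1],[[0,0,-1],0,1],[[0,0,-1],0,1]]' >/dev/null
python3 -m pendant '[[[0,0,-0.9],0,1],[[0,0,-0.5],0,1],[[0,0,0],0,1],[[0,0,0],0,1],[[0,0,0],0,1]]'
python3 h.py 598.4 277 49 1.47
```

```text
time_s: 25.4
ee_pos: [0.507, -0.0638, 0.0543]
tcp_rot: [3.139, 0.0, 1.47]
ft_force: [0.2, 0.5, -0.2]
width: 0.0489
gripper_force: 0.0
time_s: 25.9
ee_pos: [0.5065, -0.0637, 0.0536]
tcp_rot: [3.141, 0.0, 1.47]
ft_force: [0.8, -0.2, 3.2]
width: 0.0292
gripper_force: 30.0
time_s: 26.9
ee_pos: [0.5051, -0.0634, 0.1739]
tcp_rot: [-3.139, -0.0, 1.47]
ft_force: [-0.3, 0.1, -2.1]
width: 0.0294
gripper_force: 30.0
t 26.9 p [505.1 -63.4 173.9] rpy [-3.139 -0.     1.47 ] w 29.4 F [-0.3  0.1 -2.1] 
 -> units [13.92  2.34  5.  ] twist 0.0
```

```bash

python3 -m pendant '[[[0.41,0.069,0],0,1],[[0.819,0.138,0],0,1],[[0.819,0.138,0],0,1],[[0.819,0.138,0],0,1],[[0.819,0.138,0],0,1]]' >/dev/null
python3 -m pendant '[[[0.819,0.138,0],0,1],[[0.819,0.138,0],0,1],[[0.819,0.138,0],0,1],[[0.819,0.138,0],0,1],[[0.819,0.138,0],0,1]]' >/dev/null
python3 -m pendant '[[[0.819,0.138,0],0,1],[[0.819,0.138,0],0,1],[[0.819,0.138,0],0,1],[[0.819,0.138,0],0,1],[[0.819,0.138,0],0,1]]' >/dev/null
python3 -m pendant '[[[0.819,0.138,0],0,1],[[0.819,0.138,0],0,1],[[0.41,0.069,0],0,1],[[0,0,0],0,1],[[0,0,0],0,1]]' >/dev/null
python3 -m pendant '[[[0,0,0.4],0,1],[[0,0,0.9],0,1],[[0,0,0.9],0,1],[[0,0,0.9],0,1],[[0,0,0.7],0,1]]' >/dev/null
python3 -m pendant '[[[0,0,0.4],0,1],[[0,0,0.3],0,1],[[0,0,0.1],0,1],[[0,0,0],0,1],[[0,0,0],0,1]]'
python3 h.py 598.4 277 50.6 1.47
```

```text
time_s: 29.9
ee_pos: [0.6003, 0.2771, 0.0618]
tcp_rot: [3.14, -0.001, 1.47]
ft_force: [0.5, -0.0, -0.8]
width: 0.0295
gripper_force: 30.0
t 29.9 p [600.3 277.1  61.8] rpy [ 3.14e+00 -1.00e-03  1.47e+00] w 29.5 F [ 0.5 -0.  -0.8] 
 -> units [-0.01 -0.07  0.45] twist 0.0
```

```bash

python3 -m pendant '[[[0,0,0.15],0,1],[[0,0,0.14],0,1],[[0,0,0.08],0,1],[[0,0,0.03],0,1],[[0,0,0],0,1]]'
python3 -m pendant '[[[0,0,0.02],0,1],[[0,0,0.02],0,1],[[0,0,0.01],0,1],[[0,0,0],0,1],[[0,0,0],0,1]]'
```

```text
time_s: 30.4
ee_pos: [0.5995, 0.2768, 0.0507]
tcp_rot: [-3.141, 0.0, 1.47]
ft_force: [-0.5, -0.1, -0.4]
width: 0.0296
gripper_force: 30.0
time_s: 30.9
ee_pos: [0.5996, 0.2768, 0.0506]
tcp_rot: [-3.141, 0.0, 1.47]
ft_force: [-3.0, -1.1, 6.4]
width: 0.0293
gripper_force: 30.0
```

```bash

python3 -m pendant '[[[0,0,0],0,0.2],[[0,0,0],0,0],[[0,0,0],0,-0.26],[[0,0,0],0,-0.26],[[0,0,0],0,-0.26]]' >/dev/null
python3 -m pendant '[[[0,0,-0.5],0,-0.26],[[0,0,-0.9],0,-0.26],[[0,0,-1],0,-0.26],[[0,0,-1],0,-0.26],[[0,0,-1],0,-0.26]]' >/dev/null
python3 -m pendant '[[[0,0,-0.4],0,-0.26],[[0,0,0],0,-0.26],[[0,0,0],0,-0.26],[[0,0,0],0,-0.26],[[0,0,0],0,-0.26]]' 
python3 - <<'E'
from h import *
s=r.snapshot("top");t=r.snapshot("scene")
H=hsv(s); m=cv2.inRange(H,(18,110,100),(32,255,255))
cv2.imwrite("pics/c4.png",np.hstack([cv2.resize(s["color"][155:210,295:375],(400,275),interpolation=2)[:,:,::-1],cv2.cvtColor(cv2.resize(m[155:210,295:375],(400,275)),8)]))
n=cv2.connectedComponentsWithStats(m)
c=[l for l in range(1,n[0]) if n[2][l][4]>200 and 300<n[3][l][0]<370 and 165<n[3][l][1]<195]
for l in c:
    k=(n[1]==l).astype(np.uint8)*255; print(n[2][l],rect(s,k,(290,140,380,220),.026))
for sn,nm in((s,"sheet"),):
    cr=cv2.inRange(H,(0,0,170),(179,90,255))|cv2.inRange(H,(0,100,120),(12,255,255))
    P=[onz(s,p,.003)[:2]*1000 for p in cv2.boxPoints(cv2.minAreaRect(box(cr,(405,150,510,270)))).astype(float)]; print(np.round(P,1),np.mean(P,0))
    red=cv2.inRange(H,(0,150,120),(10,255,255))|cv2.inRange(H,(170,150,120),(179,255,255))
    ys,xs=np.nonzero(red[155:190,405:510]); print("band centroid",onz(s,(xs.mean()+405,ys.mean()+155),.003)*1000)
    HT=hsv(t);red=cv2.inRange(HT,(0,170,120),(8,255,255))|cv2.inRange(HT,(172,170,120),(179,255,255))
    ys,xs=np.nonzero(red[235:260,135:225]); print("band centroid scene",len(xs),onz(t,(xs.mean()+135,ys.mean()+235),.003)*1000)
E
```

```text
time_s: 32.4
ee_pos: [0.5987, 0.2764, 0.1675]
tcp_rot: [-3.139, 0.001, 1.47]
ft_force: [1.3, -0.7, -0.8]
width: 0.0601
gripper_force: 0.0
[287 143  93  78 831] ((556.2802734375, -25.213302612304688), (182.45672607421875, 141.57736206054688), 75.79610443115234)
[306 170  58  23 673] ((556.476806640625, -28.3411865234375), (128.87481689453125, 26.565078735351562), 78.43770599365234)
[[ 596.2 -209.2]
 [ 620.5 -378.7]
 [ 400.9 -391.3]
 [ 378.  -229.4]] [ 498.88834776 -302.14501581]
band centroid [ 578.188789   -292.92377113    3.        ]
band centroid scene 518 [ 578.62791272 -295.31668177    3.        ]
```

View pics/c4.png

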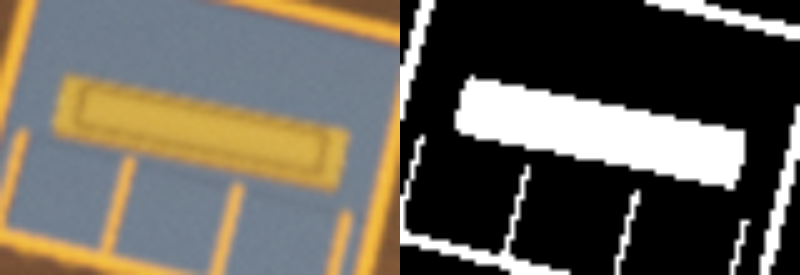

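The bar is centred at (195,130) in the crop and the bay around it is clear. I move above it.

```bash

python3 -m pendant '[[[0,0,0],0.63,-0.26],[[0,0,0],0.63,-0.26],[[0,0,0],0,-0.26],[[0,0,0],0,-0.26],[[0,0,0],0,-0.26]]' >/dev/null
python3 h.py 556.4 -28.3 25 1.369
```

```text
t 33.0 p [599.5 276.8 169.2] rpy [-3.141  0.     1.37 ] w 59.7 F [-1.1  0.6  0.1] 
 -> units [-12.3    0.75   5.77] twist 0.01
```

```bash

python3 -m pendant '[[[-0.44,0.027,0],0,-0.26],[[-0.879,0.054,0],0,-0.26],[[-0.879,0.054,0],0,-0.26],[[-0.879,0.054,0],0,-0.26],[[-0.879,0.054,0],0,-0.26]]' >/dev/null
python3 -m pendant '[[[-0.879,0.054,0],0,-0.26],[[-0.879,0.054,0],0,-0.26],[[-0.879,0.054,0],0,-0.26],[[-0.879,0.054,0],0,-0.26],[[-0.879,0.054,0],0,-0.26]]' >/dev/null
python3 -m pendant '[[[-0.879,0.054,0],0,-0.26],[[-0.879,0.054,0],0,-0.26],[[-0.879,0.054,0],0,-0.26],[[-0.879,0.054,0],0,-0.26],[[-0.44,0.027,0],0,-0.26]]' >/dev/null
python3 -m pendant '[[[0,0,0.4],0,-0.26],[[0,0,0.8],0,-0.26],[[0,0,0.9],0,-0.26],[[0,0,0.9],0,-0.26],[[0,0,0.9],0,-0.26]]' >/dev/null
python3 -m pendant '[[[0,0,0.6],0,-0.26],[[0,0,0.2],0,-0.26],[[0,0,0],0,-0.26],[[0,0,0],0,-0.26],[[0,0,0],0,-0.26]]'
python3 h.py 556.4 -28.3 25 1.369
```

```text
time_s: 35.5
ee_pos: [0.5575, -0.0285, 0.0533]
tcp_rot: [3.139, -0.0, 1.369]
ft_force: [0.2, -0.2, 0.0]
width: 0.06
gripper_force: 0.0
t 35.5 p [557.5 -28.5  53.3] rpy [ 3.139 -0.     1.369] w 60.0 F [ 0.2 -0.2  0. ] 
 -> units [ 0.   -0.05  1.13] twist 0.0
```

```bash

python3 -m pendant '[[[0,0,0.4],0,-0.26],[[0,0,0.4],0,-0.26],[[0,0,0.2],0,-0.26],[[0,0,0.08],0,-0.26],[[0,0,0],0,-0.26]]'
python3 -m pendant '[[[0,0,0],0,0],[[0,0,0],0,0.2],[[0,0,0],0,0.4],[[0,0,0],0,1],[[0,0,0],0,1]]'
python3 -m pendant '[[[0,0,0],0,1],[[0,0,0],0,1],[[0,0,0],0,1],[[0,0,0],0,1],[[0,0,0],0,1]]'
```

```text
time_s: 36.0
ee_pos: [0.556, -0.0284, 0.0241]
tcp_rot: [-3.14, 0.0, 1.369]
ft_force: [0.3, -0.4, 0.3]
width: 0.06
gripper_force: 0.0
time_s: 36.5
ee_pos: [0.557, -0.0286, 0.0252]
tcp_rot: [3.14, -0.0, 1.369]
ft_force: [-0.5, -0.1, -0.7]
width: 0.0254
gripper_force: 30.0
time_s: 37.0
ee_pos: [0.5569, -0.0285, 0.0252]
tcp_rot: [3.14, -0.0, 1.369]
ft_force: [3.8, -0.3, 0.4]
width: 0.0257
gripper_force: 30.0
```

```bash

python3 -m pendant '[[[0,0,-0.1],0,1],[[0,0,-0.3],0,1],[[0,0,-0.6],0,1],[[0,0,-0.8],0,1],[[0,0,-0.5],0,1]]' >/dev/null
python3 -m pendant '[[[0,0,-0.3],0,1],[[0,0,0],-0.93,1],[[0,0,0],-0.93,1],[[0,0,0],-0.93,1],[[0,0,0],-0.93,1]]'
python3 -m pendant '[[[0,0,0],0,1],[[0,0,0],0,1],[[0,0,0],0,1],[[0,0,0],0,1],[[0,0,0],0,1]]' >/dev/null
python3 h.py 578.3 -293.3 18.2 1.665
```

```text
time_s: 38.0
ee_pos: [0.5559, -0.0283, 0.0897]
tcp_rot: [-3.14, -0.0, 1.67]
ft_force: [-0.1, 0.4, -5.1]
width: 0.0257
gripper_force: 30.0
t 38.5 p [556.4 -28.4  89.9] rpy [-3.141 -0.     1.666] w 25.7 F [ 0.2 -0.4 -4.2] 
 -> units [-10.63  -0.14   2.87] twist 0.02
```

```bash

python3 -m pendant '[[[-0.41,-0.005,0],0,1],[[-0.818,-0.011,0],0,1],[[-0.818,-0.011,0],0,1],[[-0.818,-0.011,0],0,1],[[-0.818,-0.011,0],0,1]]' >/dev/null
python3 -m pendant '[[[-0.818,-0.011,0],0,1],[[-0.818,-0.011,0],0,1],[[-0.818,-0.011,0],0,1],[[-0.818,-0.011,0],0,1],[[-0.818,-0.011,0],0,1]]' >/dev/null
python3 -m pendant '[[[-0.818,-0.011,0],0,1],[[-0.818,-0.011,0],0,1],[[-0.818,-0.011,0],0,1],[[-0.41,-0.005,0],0,1],[[0,0,0],0,1]]' >/dev/null
python3 -m pendant '[[[0,0,0.3],0,1],[[0,0,0.6],0,1],[[0,0,0.6],0,1],[[0,0,0.4],0,1],[[0,0,0.2],0,1]]' >/dev/null
python3 -m pendant '[[[0,0,0.1],0,1],[[0,0,0],0,1],[[0,0,0],0,1],[[0,0,0],0,1],[[0,0,0],0,1]]'
python3 h.py 578.3 -293.3 18.2 1.665
python3 - <<'E'
from h import *
s=r.snapshot("top");t=r.snapshot("scene")
cv2.imwrite("pics/c5.png",np.hstack([cv2.resize(s["color"][140:270,400:520],(369,400),interpolation=2),cv2.resize(t["color"][180:270,130:230],(431,400),interpolation=2)])[:,:,::-1])
E
```

```text
time_s: 41.0
ee_pos: [0.5788, -0.2937, 0.0356]
tcp_rot: [3.141, 0.001, 1.667]
ft_force: [0.7, -0.8, -5.5]
width: 0.0255
gripper_force: 30.0
t 41.0 p [ 578.8 -293.7   35.6] rpy [3.141e+00 1.000e-03 1.667e+00] w 25.5 F [ 0.7 -0.8 -5.5] 
 -> units [ 0.02 -0.02  0.7 ] twist 0.02
```

View pics/c5.png

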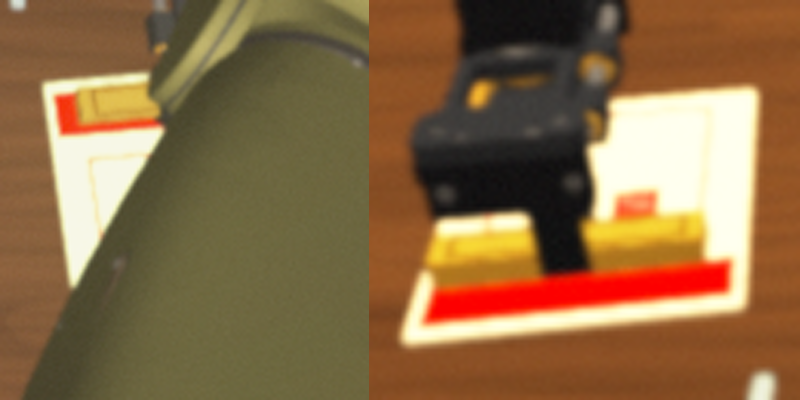

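The bar hovers over the band, parallel to it. I lower it onto the sheet.

```bash

python3 -m pendant '[[[0.02,-0.02,0.25],0,1],[[0,0,0.2],0,1],[[0,0,0.1],0,1],[[0,0,0.05],0,1],[[0,0,0],0,1]]'
python3 -m pendant '[[[0,0,0.04],0,1],[[0,0,0.03],0,1],[[0,0,0.02],0,1],[[0,0,0],0,1],[[0,0,0],0,1]]'
```

```text
time_s: 41.6
ee_pos: [0.5776, -0.2929, 0.0194]
tcp_rot: [-3.141, -0.0, 1.667]
ft_force: [0.8, -0.1, -4.4]
width: 0.0259
gripper_force: 30.0
time_s: 42.1
ee_pos: [0.578, -0.2931, 0.0182]
tcp_rot: [3.141, 0.0, 1.667]
ft_force: [-1.2, 1.0, -0.2]
width: 0.0258
gripper_force: 30.0
```

Force is coming off the wrist, so I creep down slightly, release and check.

```bash

python3 -m pendant '[[[0,0,0.02],0,1],[[0,0,0.01],0,1],[[0,0,0],0,1],[[0,0,0],0,1],[[0,0,0],0,1]]'
python3 -m pendant '[[[0,0,0],0,0.4],[[0,0,0],0,0.2],[[0,0,0],0,-0.26],[[0,0,0],0,-0.26],[[0,0,0],0,-0.26]]'
python3 -m pendant '[[[0,0,-0.3],0,-0.26],[[0,0,-0.6],0,-0.26],[[0,0,-0.9],0,-0.26],[[0,0,-1],0,-0.26],[[0,0,-1],0,-0.26]]' >/dev/null
python3 -m pendant '[[[0,0,-1],0,-0.26],[[0,0,-1],0,-0.26],[[0.5,0,0],0.8,-0.26],[[1,0,0],0.8,-0.26],[[1,0,0],0.88,-0.26]]' 
python3 -m pendant '[[[1,0,0],0,-0.26],[[1,0,0],0,-0.26],[[1,0,0],0,-0.26],[[1,0,0],0,-0.26],[[1,0,0],0,-0.26]]' 
python3 - <<'E'
from h import *
s=r.snapshot("top");t=r.snapshot("scene")
cv2.imwrite("pics/c6.png",np.hstack([cv2.resize(s["color"][140:270,400:520],(369,400),interpolation=2),cv2.resize(t["color"][180:270,130:230],(431,400),interpolation=2)])[:,:,::-1])
m=cv2.inRange(hsv(s),(18,110,100),(32,255,255)); print(rect(s,m,(412,155,500,195),.019))
E
python3 h.py 600 277 170 1.47
```

```text
time_s: 42.6
ee_pos: [0.5781, -0.2931, 0.0182]
tcp_rot: [3.142, 0.0, 1.667]
ft_force: [-3.7, 2.2, 6.0]
width: 0.0258
gripper_force: 30.0
time_s: 43.1
ee_pos: [0.5779, -0.2931, 0.0168]
tcp_rot: [3.141, 0.0, 1.667]
ft_force: [0.1, 0.4, 0.3]
width: 0.0549
gripper_force: 0.0
time_s: 44.1
ee_pos: [0.5769, -0.2305, 0.1641]
tcp_rot: [3.139, 0.001, 1.464]
ft_force: [-0.8, -0.9, -0.8]
width: 0.0599
gripper_force: 0.0
time_s: 44.6
ee_pos: [0.5899, -0.1053, 0.1637]
tcp_rot: [3.139, 0.0, 1.468]
ft_force: [-0.0, -0.3, -0.1]
width: 0.0597
gripper_force: 0.0
((585.4049682617188, -291.28302001953125), (70.1810302734375, 124.04686737060547), 20.11954689025879)
t 44.7 p [ 590.  -104.   163.6] rpy [ 3.14  -0.     1.472] w 59.7 F [-0.4 -0.2 -0.6] 
 -> units [15.2  -1.11 -0.26] twist 0.02
```

View pics/c6.png

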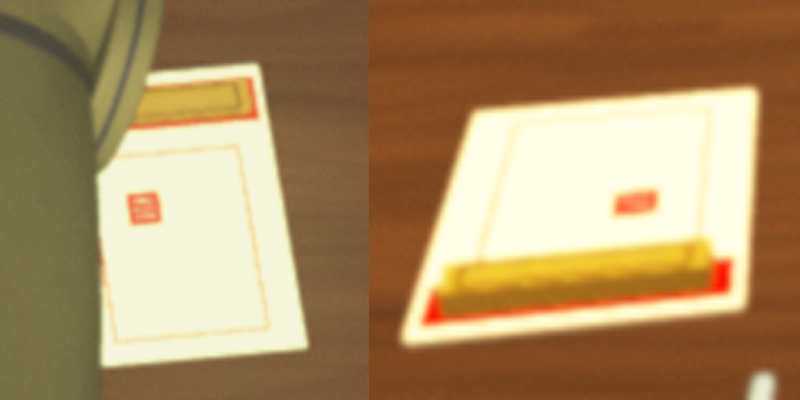

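The bar lies flat on the band. I go back for the red seal, and will remeasure the bar once the arm is clear of it.

```bash

python3 -m pendant '[[[0.447,-0.033,0],0,-0.26],[[0.894,-0.065,0],0,-0.26],[[0.894,-0.065,0],0,-0.26],[[0.894,-0.065,0],0,-0.26],[[0.894,-0.065,0],0,-0.26]]' >/dev/null
python3 -m pendant '[[[0.894,-0.065,0],0,-0.26],[[0.894,-0.065,0],0,-0.26],[[0.894,-0.065,0],0,-0.26],[[0.894,-0.065,0],0,-0.26],[[0.894,-0.065,0],0,-0.26]]' >/dev/null
python3 -m pendant '[[[0.894,-0.065,0],0,-0.26],[[0.894,-0.065,0],0,-0.26],[[0.894,-0.065,0],0,-0.26],[[0.894,-0.065,0],0,-0.26],[[0.894,-0.065,0],0,-0.26]]' >/dev/null
python3 -m pendant '[[[0.894,-0.065,0],0,-0.26],[[0.894,-0.065,0],0,-0.26],[[0.447,-0.033,0],0,-0.26],[[0,0,0],0,-0.26],[[0,0,0],0,-0.26]]' >/dev/null
python3 h.py 599.6 276.8 50.6 1.47
python3 - <<'E'
from h import *
s=r.snapshot("top")
H=hsv(s);m=cv2.inRange(H,(18,110,100),(32,255,255)); R=rect(s,m,(412,155,500,195),.019);print(R)
red=cv2.inRange(H,(0,150,120),(10,255,255))|cv2.inRange(H,(170,150,120),(179,255,255))
print(rect(s,red|m,(412,155,500,195),.003))
cv2.imwrite("pics/c7.png",cv2.resize(s["color"][155:195,410:500],(720,320),interpolation=2)[:,:,::-1])
E
```

```text
t 46.7 p [600.9 273.8 162. ] rpy [3.142e+00 1.000e-03 1.468e+00] w 59.8 F [-0.4 -0.5  0.1] 
 -> units [ 0.11 -0.06  4.46] twist -0.02
((577.3102416992188, -291.3143310546875), (26.85093879699707, 129.58531188964844), 5.428369045257568)
((579.0231323242188, -293.17755126953125), (31.518997192382812, 146.2913055419922), 5.333627700805664)
```

View pics/c7.png

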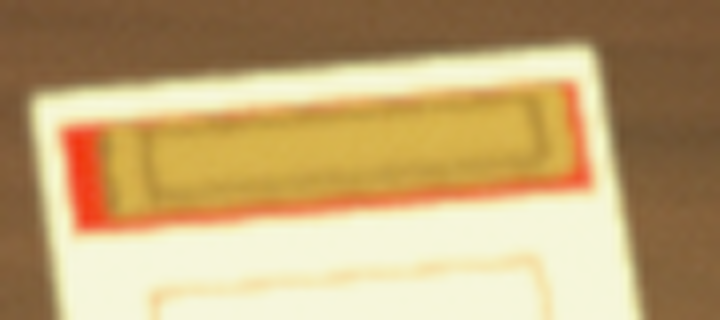

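The bar is within about 2 mm of the band's middle and parallel to it (5.4° against 5.4°). Now I pick up the red seal.

```bash

python3 -m pendant '[[[0.11,-0.06,0],0,-0.26],[[0,0,0.8],0,-0.26],[[0,0,0.9],0,-0.26],[[0,0,0.9],0,-0.26],[[0,0,0.9],0,-0.26]]' >/dev/null
python3 -m pendant '[[[0,0,0.6],0,-0.26],[[0,0,0.3],0,-0.26],[[0,0,0],0,-0.26],[[0,0,0],0,0],[[0,0,0],0,0.2]]'
python3 -m pendant '[[[0,0,0],0,1],[[0,0,0],0,1],[[0,0,0],0,1],[[0,0,0],0,1],[[0,0,0],0,1]]'
python3 -m pendant '[[[0,0,-0.2],0,1],[[0,0,-0.5],0,1],[[0,0,-0.8],0,1],[[0,0,-1],0,1],[[0,0,-1],0,1]]' >/dev/null
python3 -m pendant '[[[0,0,-0.9],0,1],[[0,0,-0.5],0,1],[[0,0,0],0,1],[[0,0,0],0,1],[[0,0,0],0,1]]'
python3 h.py 506.3 -63.7 53.6 1.47
```

```text
time_s: 47.75
ee_pos: [0.6006, 0.2778, 0.0535]
tcp_rot: [3.139, -0.001, 1.468]
ft_force: [-0.5, -0.0, 0.0]
width: 0.0489
gripper_force: 0.0
time_s: 48.25
ee_pos: [0.5998, 0.2776, 0.0526]
tcp_rot: [3.141, -0.0, 1.468]
ft_force: [-1.3, 0.7, 3.4]
width: 0.0293
gripper_force: 30.0
time_s: 49.25
ee_pos: [0.5986, 0.277, 0.1723]
tcp_rot: [-3.139, 0.001, 1.468]
ft_force: [-0.5, -0.3, -0.8]
width: 0.0294
gripper_force: 30.0
t 49.2 p [598.6 277.  172.3] rpy [-3.139e+00  1.000e-03  1.468e+00] w 29.4 F [-0.5 -0.3 -0.8] 
 -> units [-13.93  -2.28   4.75] twist -0.02
```

```bash

python3 -m pendant '[[[-0.41,-0.067,0],0,1],[[-0.819,-0.134,0],0,1],[[-0.819,-0.134,0],0,1],[[-0.819,-0.134,0],0,1],[[-0.819,-0.134,0],0,1]]' >/dev/null
python3 -m pendant '[[[-0.819,-0.134,0],0,1],[[-0.819,-0.134,0],0,1],[[-0.819,-0.134,0],0,1],[[-0.819,-0.134,0],0,1],[[-0.819,-0.134,0],0,1]]' >/dev/null
python3 -m pendant '[[[-0.819,-0.134,0],0,1],[[-0.819,-0.134,0],0,1],[[-0.819,-0.134,0],0,1],[[-0.819,-0.134,0],0,1],[[-0.819,-0.134,0],0,1]]' >/dev/null
python3 -m pendant '[[[-0.819,-0.134,0],0,1],[[-0.41,-0.067,0],0,1],[[0,0,0],0,1],[[0,0,0],0,1],[[0,0,0],0,1]]' >/dev/null
python3 -m pendant '[[[0,0,0.4],0,1],[[0,0,0.9],0,1],[[0,0,0.9],0,1],[[0,0,0.7],0,1],[[0,0,0.5],0,1]]' >/dev/null
python3 -m pendant '[[[0,0,0.2],0,1],[[0,0,0],0,1],[[0,0,0],0,1],[[0,0,0],0,1],[[0,0,0],0,1]]'
python3 h.py 506.3 -63.7 55.6 1.47
```

```text
time_s: 52.25
ee_pos: [0.5134, -0.0431, 0.0854]
tcp_rot: [3.14, 0.0, 1.468]
ft_force: [-0.6, 1.0, -1.5]
width: 0.0295
gripper_force: 30.0
t 52.2 p [513.4 -43.1  85.4] rpy [3.14  0.    1.468] w 29.5 F [-0.6  1.  -1.5] 
 -> units [-0.85 -0.2   1.19] twist -0.02
```

```bash

python3 -m pendant '[[[-0.4,-0.1,0],0,1],[[-0.45,-0.1,0],0,1],[[0,0,0],0,1],[[0,0,0],0,1],[[0,0,0],0,1]]' >/dev/null
python3 -m pendant '[[[0,0,0.3],0,1],[[0,0,0.3],0,1],[[0,0,0.2],0,1],[[0,0,0],0,1],[[0,0,0],0,1]]'
python3 h.py 506.3 -63.7 55.6 1.47
```

```text
time_s: 53.25
ee_pos: [0.5054, -0.0635, 0.064]
tcp_rot: [-3.141, -0.0, 1.469]
ft_force: [-0.0, 0.3, -1.4]
width: 0.0292
gripper_force: 30.0
t 53.2 p [505.4 -63.5  64. ] rpy [-3.141 -0.     1.469] w 29.2 F [-0.   0.3 -1.4] 
 -> units [-0.    0.04  0.34] twist -0.02
```

```bash

python3 -m pendant '[[[0,0.03,0.15],0,1],[[0,0,0.1],0,1],[[0,0,0.05],0,1],[[0,0,0],0,1],[[0,0,0],0,1]]'
python3 -m pendant '[[[0,0,0.03],0,1],[[0,0,0.03],0,1],[[0,0,0.02],0,1],[[0,0,0],0,1],[[0,0,0],0,1]]'
```

```text
time_s: 53.75
ee_pos: [0.5064, -0.0637, 0.0569]
tcp_rot: [3.142, 0.0, 1.468]
ft_force: [0.4, 0.7, -1.2]
width: 0.0294
gripper_force: 30.0
time_s: 54.25
ee_pos: [0.5065, -0.0638, 0.0556]
tcp_rot: [3.141, 0.0, 1.468]
ft_force: [-3.0, 0.0, 4.9]
width: 0.0294
gripper_force: 30.0
```

Contact at 55.6 mm, as expected. I release it and go to the green seal on the mat at (526.7, 247).

```bash

python3 -m pendant '[[[0,0,0],0,0.2],[[0,0,0],0,0],[[0,0,0],0,-0.26],[[0,0,0],0,-0.26],[[0,0,0],0,-0.26]]' 
python3 -m pendant '[[[0,0,-0.5],0,-0.26],[[0,0,-0.9],0,-0.26],[[0,0,-1],0,-0.26],[[0,0,-1],0,-0.26],[[0,0,-1],0,-0.26]]' >/dev/null
python3 -m pendant '[[[0,0,-0.3],0,-0.26],[[0,0,0],0,-0.26],[[0,0,0],0,-0.26],[[0,0,0],0,-0.26],[[0,0,0],0,-0.26]]' >/dev/null
python3 h.py 526.7 247 50.3 1.47
```

```text
time_s: 54.75
ee_pos: [0.5063, -0.0637, 0.0547]
tcp_rot: [-3.141, -0.0, 1.468]
ft_force: [0.7, -0.7, -0.5]
width: 0.059
gripper_force: 0.0
t 55.8 p [505.5 -63.5 170.8] rpy [-3.139 -0.     1.468] w 60.1 F [-0.2 -0.1 -1.3] 
 -> units [12.44 -0.43  4.82] twist -0.02
```

```bash

python3 -m pendant '[[[0.445,-0.015,0],0,-0.26],[[0.889,-0.031,0],0,-0.26],[[0.889,-0.031,0],0,-0.26],[[0.889,-0.031,0],0,-0.26],[[0.889,-0.031,0],0,-0.26]]' >/dev/null
python3 -m pendant '[[[0.889,-0.031,0],0,-0.26],[[0.889,-0.031,0],0,-0.26],[[0.889,-0.031,0],0,-0.26],[[0.889,-0.031,0],0,-0.26],[[0.889,-0.031,0],0,-0.26]]' >/dev/null
python3 -m pendant '[[[0.889,-0.031,0],0,-0.26],[[0.889,-0.031,0],0,-0.26],[[0.889,-0.031,0],0,-0.26],[[0.889,-0.031,0],0,-0.26],[[0.445,-0.015,0],0,-0.26]]' >/dev/null
python3 -m pendant '[[[0,0,0],0,-0.26],[[0,0,0],0,-0.26],[[0,0,0],0,-0.26],[[0,0,0],0,-0.26],[[0,0,0],0,-0.26]]' >/dev/null
python3 h.py 526.7 247 50.3 1.47
```

```text
t 57.8 p [527.5 246.3 172.5] rpy [ 3.141 -0.     1.467] w 59.8 F [0.1 0.4 0.8] 
 -> units [ 0.02 -0.03  4.89] twist -0.03
```

```bash

python3 -m pendant '[[[0.02,-0.03,0.7],0,-0.26],[[0,0,0.9],0,-0.26],[[0,0,0.9],0,-0.26],[[0,0,0.9],0,-0.26],[[0,0,0.8],0,-0.26]]' >/dev/null
python3 -m pendant '[[[0,0,0.5],0,-0.26],[[0,0,0.15],0,-0.26],[[0,0,0],0,-0.26],[[0,0,0],0,0],[[0,0,0],0,0.2]]'
python3 -m pendant '[[[0,0,0],0,1],[[0,0,0],0,1],[[0,0,0],0,1],[[0,0,0],0,1],[[0,0,0],0,1]]'
python3 -m pendant '[[[0,0,-0.2],0,1],[[0,0,-0.5],0,1],[[0,0,-0.8],0,1],[[0,0,-1],0,1],[[0,0,-1],0,1]]' >/dev/null
python3 -m pendant '[[[0,0,-0.9],0,1],[[0,0,-0.5],0,1],[[0,0,0],0,1],[[0,0,0],0,1],[[0,0,0],0,1]]'
python3 h.py 518.2 -15.2 56 1.47
```

```text
time_s: 58.75
ee_pos: [0.5276, 0.2478, 0.0526]
tcp_rot: [3.139, -0.001, 1.468]
ft_force: [0.2, -0.3, 1.0]
width: 0.0492
gripper_force: 0.0
time_s: 59.25
ee_pos: [0.5271, 0.2477, 0.0519]
tcp_rot: [3.141, -0.0, 1.468]
ft_force: [-0.9, -0.4, 4.7]
width: 0.0339
gripper_force: 29.7
time_s: 60.25
ee_pos: [0.5256, 0.2471, 0.1717]
tcp_rot: [-3.139, 0.001, 1.468]
ft_force: [0.5, 0.1, -3.0]
width: 0.0339
gripper_force: 29.7
t 60.2 p [525.6 247.1 171.7] rpy [-3.139e+00  1.000e-03  1.468e+00] w 33.9 F [ 0.5  0.1 -3. ] 
 -> units [-10.47   0.78   4.63] twist -0.02
```

```bash

python3 -m pendant '[[[-0.436,0.033,0],0,1],[[-0.872,0.065,0],0,1],[[-0.872,0.065,0],0,1],[[-0.872,0.065,0],0,1],[[-0.872,0.065,0],0,1]]' >/dev/null
python3 -m pendant '[[[-0.872,0.065,0],0,1],[[-0.872,0.065,0],0,1],[[-0.872,0.065,0],0,1],[[-0.872,0.065,0],0,1],[[-0.872,0.065,0],0,1]]' >/dev/null
python3 -m pendant '[[[-0.872,0.065,0],0,1],[[-0.872,0.065,0],0,1],[[-0.436,0.033,0],0,1],[[0,0,0],0,1],[[0,0,0],0,1]]' >/dev/null
python3 -m pendant '[[[0,0,0.4],0,1],[[0,0,0.9],0,1],[[0,0,0.9],0,1],[[0,0,0.7],0,1],[[0,0,0.5],0,1]]' >/dev/null
python3 -m pendant '[[[0,0,0.2],0,1],[[0,0,0],0,1],[[0,0,0],0,1],[[0,0,0],0,1],[[0,0,0],0,1]]' >/dev/null
python3 h.py 518.2 -15.2 54.9 1.47
```

```text
t 62.8 p [520.1 -14.8  84.7] rpy [ 3.14  -0.     1.468] w 34.4 F [-0.5 -0.8 -1.2] 
 -> units [-0.02 -0.07  1.19] twist -0.02
```

```bash

python3 -m pendant '[[[-0.02,-0.03,0.3],0,1],[[0,0,0.3],0,1],[[0,0,0.2],0,1],[[0,0,0],0,1],[[0,0,0],0,1]]' 
python3 -m pendant '[[[0,0,0.15],0,1],[[0,0,0.1],0,1],[[0,0,0.05],0,1],[[0,0,0],0,1],[[0,0,0],0,1]]'
python3 -m pendant '[[[0,0,0.03],0,1],[[0,0,0.03],0,1],[[0,0,0.02],0,1],[[0,0,0],0,1],[[0,0,0],0,1]]'
```

```text
time_s: 63.25
ee_pos: [0.5183, -0.0151, 0.0632]
tcp_rot: [-3.141, -0.0, 1.468]
ft_force: [0.2, 0.5, -2.0]
width: 0.0342
gripper_force: 29.7
time_s: 63.75
ee_pos: [0.5186, -0.0151, 0.0562]
tcp_rot: [3.142, -0.0, 1.468]
ft_force: [0.4, 0.4, -2.9]
width: 0.0337
gripper_force: 29.7
time_s: 64.25
ee_pos: [0.5188, -0.0152, 0.0548]
tcp_rot: [3.141, 0.0, 1.468]
ft_force: [-2.7, -0.3, 6.3]
width: 0.034
gripper_force: 29.7
```

Contact. I release it, lift and turn the tool to the cream seal's yaw of 1.409.

```bash

python3 -m pendant '[[[0,0,0],0,0.2],[[0,0,0],0,0],[[0,0,0],0,-0.26],[[0,0,0],0,-0.26],[[0,0,0],0,-0.26]]' 
python3 -m pendant '[[[0,0,-0.5],0,-0.26],[[0,0,-0.9],0,-0.26],[[0,0,-1],0,-0.26],[[0,0,-1],0,-0.26],[[0,0,-1],0,-0.26]]' >/dev/null
python3 -m pendant '[[[0,0,-0.3],0,-0.26],[[0,0,0],0.74,-0.26],[[0,0,0],0,-0.26],[[0,0,0],0,-0.26],[[0,0,0],0,-0.26]]' >/dev/null
python3 h.py 465.1 295.7 49.2 1.409
```

```text
time_s: 64.75
ee_pos: [0.5185, -0.0151, 0.054]
tcp_rot: [-3.142, -0.0, 1.468]
ft_force: [0.2, 0.0, -0.1]
width: 0.0586
gripper_force: 0.0
t 65.8 p [518.1 -15.1 170.8] rpy [-3.14  0.    1.41] w 59.7 F [-0.6 -1.   0.3] 
 -> units [11.93 -4.08  4.86] twist 0.01
```

```bash

python3 -m pendant '[[[0.426,-0.146,0],0,-0.26],[[0.852,-0.291,0],0,-0.26],[[0.852,-0.291,0],0,-0.26],[[0.852,-0.291,0],0,-0.26],[[0.852,-0.291,0],0,-0.26]]' >/dev/null
python3 -m pendant '[[[0.852,-0.291,0],0,-0.26],[[0.852,-0.291,0],0,-0.26],[[0.852,-0.291,0],0,-0.26],[[0.852,-0.291,0],0,-0.26],[[0.852,-0.291,0],0,-0.26]]' >/dev/null
python3 -m pendant '[[[0.852,-0.291,0],0,-0.26],[[0.852,-0.291,0],0,-0.26],[[0.852,-0.291,0],0,-0.26],[[0.852,-0.291,0],0,-0.26],[[0.426,-0.146,0],0,-0.26]]' >/dev/null
python3 -m pendant '[[[0,0,0],0,-0.26],[[0,0,0],0,-0.26],[[0,0,0],0,-0.26],[[0,0,0],0,-0.26],[[0,0,0],0,-0.26]]' >/dev/null
python3 h.py 465.1 295.7 49.2 1.409
```

```text
t 67.8 p [466.2 295.  171.7] rpy [ 3.141 -0.     1.408] w 59.7 F [-0.3 -0.1  0.3] 
 -> units [ 0.02 -0.05  4.9 ] twist -0.01
```

```bash

python3 -m pendant '[[[0.02,-0.04,0.7],0,-0.26],[[0,0,0.9],0,-0.26],[[0,0,0.9],0,-0.26],[[0,0,0.9],0,-0.26],[[0,0,0.8],0,-0.26]]' >/dev/null
python3 -m pendant '[[[0,0,0.5],0,-0.26],[[0,0,0.15],0,-0.26],[[0,0,0],0,-0.26],[[0,0,0],0,0],[[0,0,0],0,0.2]]'
python3 -m pendant '[[[0,0,0],0,1],[[0,0,0],0,1],[[0,0,0],0,1],[[0,0,0],0,1],[[0,0,0],0,1]]'
python3 -m pendant '[[[0,0,-0.2],0,1],[[0,0,-0.5],0,1],[[0,0,-0.8],0,1],[[0,0,-1],0,1],[[0,0,-1],0,1]]' >/dev/null
python3 -m pendant '[[[0,0,-0.9],0,1],[[0,0,-0.5],0,1],[[0,0,0],0,1],[[0,0,0],0,1],[[0,0,0],0,1]]'
python3 h.py 528.5 30.2 55 1.409
```

```text
time_s: 68.75
ee_pos: [0.466, 0.2967, 0.0518]
tcp_rot: [3.14, -0.001, 1.409]
ft_force: [0.2, -0.3, 0.2]
width: 0.0489
gripper_force: 0.0
time_s: 69.25
ee_pos: [0.4653, 0.2964, 0.0509]
tcp_rot: [3.141, -0.0, 1.409]
ft_force: [-0.5, -0.5, 3.9]
width: 0.0298
gripper_force: 29.8
time_s: 70.25
ee_pos: [0.4641, 0.2958, 0.1711]
tcp_rot: [-3.139, 0.002, 1.409]
ft_force: [0.6, -0.2, -1.1]
width: 0.0301
gripper_force: 29.8
t 70.2 p [464.1 295.8 171.1] rpy [-3.139e+00  2.000e-03  1.409e+00] w 30.1 F [ 0.6 -0.2 -1.1] 
 -> units [-10.07   4.25   4.64] twist 0.0
```

```bash

python3 -m pendant '[[[-0.42,0.177,0],0,1],[[-0.839,0.354,0],0,1],[[-0.839,0.354,0],0,1],[[-0.839,0.354,0],0,1],[[-0.839,0.354,0],0,1]]' >/dev/null
python3 -m pendant '[[[-0.839,0.354,0],0,1],[[-0.839,0.354,0],0,1],[[-0.839,0.354,0],0,1],[[-0.839,0.354,0],0,1],[[-0.839,0.354,0],0,1]]' >/dev/null
python3 -m pendant '[[[-0.839,0.354,0],0,1],[[-0.839,0.354,0],0,1],[[-0.42,0.177,0],0,1],[[0,0,0],0,1],[[0,0,0],0,1]]' >/dev/null
python3 -m pendant '[[[0,0,0.4],0,1],[[0,0,0.9],0,1],[[0,0,0.9],0,1],[[0,0,0.7],0,1],[[0,0,0.5],0,1]]' >/dev/null
python3 -m pendant '[[[0,0,0.2],0,1],[[0,0,0],0,1],[[0,0,0],0,1],[[0,0,0],0,1],[[0,0,0],0,1]]' >/dev/null
python3 h.py 528.5 30.7 53.9 1.409
```

```text
t 72.8 p [530.1  30.6  83.9] rpy [ 3.14  -0.     1.409] w 29.6 F [ 0.1  0.6 -2.8] 
 -> units [-0.01 -0.06  1.2 ] twist 0.0
```

```bash

python3 -m pendant '[[[0,-0.02,0.3],0,1],[[0,0,0.3],0,1],[[0,0,0.2],0,1],[[0,0,0],0,1],[[0,0,0],0,1]]' 
python3 -m pendant '[[[0,0,0.15],0,1],[[0,0,0.1],0,1],[[0,0,0.05],0,1],[[0,0,0],0,1],[[0,0,0],0,1]]'
python3 -m pendant '[[[0,0,0.03],0,1],[[0,0,0.03],0,1],[[0,0,0.02],0,1],[[0,0,0],0,1],[[0,0,0],0,1]]'
```

```text
time_s: 73.25
ee_pos: [0.5287, 0.0308, 0.0625]
tcp_rot: [-3.141, 0.0, 1.409]
ft_force: [0.7, -0.1, -1.3]
width: 0.0303
gripper_force: 29.8
time_s: 73.75
ee_pos: [0.5289, 0.0308, 0.0554]
tcp_rot: [3.142, 0.0, 1.409]
ft_force: [0.0, 0.3, -2.5]
width: 0.0299
gripper_force: 29.8
time_s: 74.25
ee_pos: [0.5291, 0.0308, 0.0539]
tcp_rot: [3.141, 0.0, 1.409]
ft_force: [-2.5, -0.5, 2.6]
width: 0.0301
gripper_force: 29.8
```

Contact (2.6 N). I press a hair lower, release, lift clear and back off towards the mat side for a final look.

```bash

python3 -m pendant '[[[0,0,0.01],0,1],[[0,0,0],0,0.2],[[0,0,0],0,0],[[0,0,0],0,-0.26],[[0,0,0],0,-0.26]]' 
python3 -m pendant '[[[0,0,-0.3],0,-0.26],[[0,0,-0.8],0,-0.26],[[0,0,-1],0,-0.26],[[0,0,-1],0,-0.26],[[0,0,-1],0,-0.26]]' >/dev/null
python3 -m pendant '[[[0,0,-1],0,-0.26],[[0,0,-0.4],0,-0.26],[[0.5,0,0],0,-0.26],[[1,0,0],0,-0.26],[[1,0,0],0,-0.26]]' >/dev/null
python3 -m pendant '[[[1,0,0],0,-0.26],[[1,0,0],0,-0.26],[[1,0,0],0,-0.26],[[1,0,0],0,-0.26],[[1,0,0],0,-0.26]]' >/dev/null
python3 -m pendant '[[[1,0,0],0,-0.26],[[0.5,0,0],0,-0.26],[[0,0,0],0,-0.26],[[0,0,0],0,-0.26],[[0,0,0],0,-0.26]]'
python3 - <<'E'
from h import *
s=r.snapshot("top");t=r.snapshot("scene")
cv2.imwrite("pics/f.png",np.hstack([cv2.resize(s["color"][130:270,275:505],(460,280),interpolation=2),cv2.resize(t["color"][150:290,170:340],(340,280),interpolation=2)])[:,:,::-1])
m=cv2.inRange(hsv(s),(18,110,100),(32,255,255)); print(rect(s,m,(412,155,500,195),.019))
E
```

```text
time_s: 74.75
ee_pos: [0.5289, 0.0308, 0.053]
tcp_rot: [-3.142, -0.0, 1.409]
ft_force: [-0.5, -0.6, -0.1]
width: 0.0559
gripper_force: 0.0
time_s: 76.75
ee_pos: [0.5649, 0.252, 0.1903]
tcp_rot: [-3.141, 0.001, 1.408]
ft_force: [0.3, -0.9, -0.1]
width: 0.0603
gripper_force: 0.0
((577.3102416992188, -291.3143310546875), (26.85093879699707, 129.58531188964844), 5.428369045257568)
```

View pics/f.png

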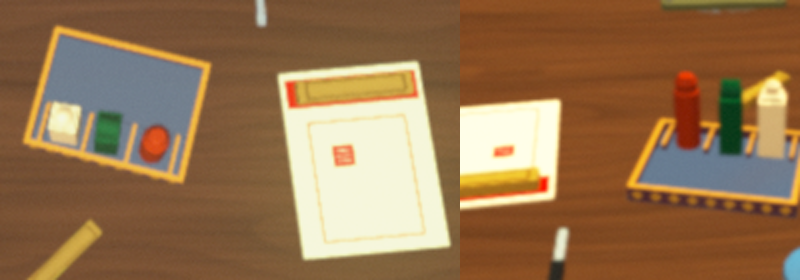

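All three seals stand upright in their own stalls, at about (65,123), (108,132) and (155,143) in the crop. The bar lies square on the band at (353,88). I hand in.

```bash
python3 -c "
from bench import r
print(r.sign_off())"
```

```text
the job is handed in; nothing more can be done
None
```

I handed the job in at about 77 s: the paperweight lies flat on the red band, within about 2 mm of its middle and parallel to it, and all three seals stand upright in their own stalls; `sign_off` returned no verdict.

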